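# Wipe and show the recycled-plastic sample slide

## Robot

A 7-joint arm with a two-finger parallel gripper is mounted at the origin on the work surface. World frame = base frame: x ahead of the robot, y to its left, z up, the work surface at z = 0. Lengths are in m, angles in rad, forces in N, time in s.
With the tool pointing down it reaches from about 0.425 to 0.875 m from the base axis. Payload 4.7 kg.
Tool frame: the origin (TCP) lies on the centre line of the jaws, within the pads' length; the fingertips stand ahead of it and the grasp point (between the pads) lies 2 mm behind it (nose_length is the z of the fingertips in the tool frame, in m); z points along the fingers, y is the line along which they close (so a half turn about z gives the same grasp; the last joint's range is limited). The gripper opens to 87 mm and grips with 3 to 60 N. Pads are 19 mm wide; open, the fingers measure 117 mm over their backs; the gripper's body (75 mm by 190 mm) begins 51 mm behind the grasp point.
Start: joints at [-1.097, 0.321, -0.07, 1.45, 0.023, 1.371, -0.057], TCP at [0.288, 0.582, 0.24] pointing down, gripper open.
Joint ranges: [-2.86, 2.86], [-0.3, 2.09], [-1.38, 1.24], [0.06, 2.45], [-1.56, 4.7], [0.09, 2.05], [-2.69, 2.69]. Speed limits (rad/s): [2.57, 2.57, 3.14, 3.14, 3.14, 3.14, 3.14].

## Interface

Orientations are given as a rotation vector (axis times angle).
In Python, from bench import * gives the robot as it stands.
- The arm moves only by the tool send_rows, never from a script. Its arguments are lists of equal length, an entry for each row: "xyz": the shift along the tool's x, y, z in mm, a list of three; "dr": the turn, a rotation vector about the tool's x, y, z in rad, a list of three. A call has exactly 10 rows; each row is the pose to reach, as a shift and turn from the pose commanded when the call began, along the tool's axes at that moment; what a row does not reach only later rows make up. A row lasts 1/12 s, in which the tool goes at most 41.7 mm and 7.16 degrees, less where a joint would pass 70% of its speed; a pose out of reach is approached as far as the arm can. A call with a gripper value outside its range is refused whole. "jaw" is the finger opening in mm, from 0 to 87, set as the call begins (left out, the last holds). The fingers move at their own pace and stop on an object; "grip_force" is the grip in N (left out, the last holds). Time passes only in rows, so rows that repeat a pose let the fingers close, or fill a call up. It gives the time, the measured TCP pose, the force, the opening and the grip force at its end, in the units of the state.
- get_state(): the state, without advancing time (a new reading comes with each control period).
- get_image(name): name is "scene" or "top" or "wrist"; returns the picture (480x640x3 uint8, red, green, blue); there is no depth.
- calibration(name): a dict with "vfov" (degrees; the focal length in pixels is half the picture's height over the tangent of half this angle, whatever the lens; pixels are square), "cx", "cy" (the principal point, pixels), "rvec" (rotation vector, rad) and "tvec" (3), from world to camera coordinates, as OpenCV has them; the wrist camera has in their place "hand_eye" (4x4, takes a point from camera to tool coordinates, whose origin is the TCP and whose axes are the flange's). Camera axes: x right, y down, z forward; pixel columns grow to the right and rows downward; lengths in m; the calibration is good to about 2 mm. A picture is of the moment at which its call begins: read the wrist's pose just before it. calibration takes no time and is no camera call.
- close_job(): hands the job in; it is judged then, once.
The state is a dict: "time": time; "joint_positions": joint angles; "qd": joint speeds; "joint_torque": joint torques, N m; "position": TCP position; "tool_rot": TCP orientation; "ft_force": force on the tool from outside, world axes, zero at the start; "torque": the same for the moment, N m; "grip_width": opening from 0.0 (shut) to 1.0 (fully open); "grip_force": force on a finger pad.
Only numpy, scipy, OpenCV 4.12 (cv2) and the standard library are available. Lean on these libraries where they do the work, as an engineer would, in place of code of your own. Each camera call takes 0.05 s, during which the arm holds its last target. There are 200 camera calls.

## Task

Take the clear sample slide out of its wooden stand by its frosted end (the end with the small corner notch) and, holding it upright, wipe its clear part gently along the green wiper's blade, pushing the sprung blade in a few millimetres and drawing from beside the frosted part out to the free end: first the label side, then turn the slide round and wipe the other side. Finish while holding it, still gripped by the frosted end: keep it still over the middle of the orange-bordered card, about 20 cm above the table, leaned over by about 45 degrees or more so that the yellow label faces upward. Do not put it down or let go, and leave the toy car, paint pot and glue jar where they are.

Things in the scene. Friction and masses are not known exactly. Their poses are not given: they have to be found in the camera images.
- slide_center (a point): centre of the clear acrylic slide, 120 mm long (x) by 8 mm thick (y) by 60 mm high (z), 55 g, on a long edge, underside 4 mm above the table. The 36 mm at the +x end are frosted white, the rest clear with coloured flecks. A 10 mm notch is cut from the upper corner of the +x end. The yellow label is on the frosted end, only on the +y face (y points out of it; looking at that face, the notch is at the upper left).
- frosted_center (a point): middle of the slide's frosted end, 41 mm from its centre along +x, half-way up, mid-thickness: the place to grip, across the 8 mm thickness. Axes as for the slide's centre.
- stand: wooden slotted stand, fixed, 56 mm square, 24 mm high, origin at the centre of its underside. A slot along its x axis, 9.5 mm wide, floor 4 mm above the table, holds the slide's middle with the same axes; about 32 mm of the slide overhang at each end. Lift the slide 25 mm to clear it.
- wiper: green wiper, fixed to the table; its sprung upright black rubber blade points along its -x. Origin on the table below the blade's front edge. Base 70 mm square, 10 mm high, centred 75 mm behind the edge (+x); a post 50 mm wide and 95 mm high stands 74 to 96 mm behind the edge. Nothing stands just in front (-x) of the blade.
- blade_edge (a point): front of the wiper's blade, half-way up: the blade's rounded upright edge (8 mm wide) runs from 22 to 92 mm above the table, this point at 57 mm. Axes as for the wiper: pushing along +x moves the blade in, and this point with it.
- blade (a joint): how far the blade is pushed in (m): 0 when free, 0.016 at its stop; the spring needs about 0.25 N per mm. 4 to 9 mm is a good wiping push.
- card: orange-bordered white card lying on the table, fixed, 110 mm (x) by 150 mm (y), 2 mm thick, origin at the centre of its underside.
- toy_car: yellow toy car, 75 mm by 44 mm, 44 mm high, bystander; origin at the centre of its underside.
- paint_pot: white paint pot with blue cap, 48 mm diameter, 50 mm high, bystander; origin at the centre of its underside.
- glue_jar: clear jar with red cap, 52 mm diameter, 75 mm high, bystander; origin at the centre of its underside.
There are look-alikes about, which are no part of the job. Of the things like the part that bears slide_center, leave any that is purple or red; of the rest the larger one is meant.

How it is judged:
By the outcome, as a careful person would: the job done as asked, in the order asked, and still so for the second after the job is handed in, while the arm keeps its last pose, push and grip.
It also fails if it takes over 72 s, if anything falls off the work surface, if the arm or the gripper's body presses on something with over 40 N, if the wrist force passes 120 N, or if a joint passes its speed limit or range.

## Working session

There is one attempt and no reset: what is moved stays moved. The work goes in short steps, Python scripts to look and compute and a tool call to move; the robot and the scene stay as the last step left them, time stands still between calls to the robot, and variables do not carry over. Pictures are saved under pics/ and viewed, at most 10 in all, crops included, and the job is handed in when it is done.

Besides the shell and the picture viewer there is one more tool, called after "Request:" by a JSON object that holds its "name" and its "arguments". send_rows: Moves the arm, as the interface text tells. Its arguments: {"type":"object","properties":{"xyz":{"type":"array"},"dr":{"type":"array"},"jaw":{"type":"number"},"grip_force":{"type":"number"}},"required":["xyz","dr"]}

```bash
mkdir -p pics; cat > h.py <<'E'
from bench import *
import numpy as np, cv2
from scipy.spatial.transform import Rotation as R
def save(n,f):
    im=get_image(n); cv2.imwrite('pics/'+f,im[:,:,::-1]); np.save('pics/'+f+'.npy',im); return im
def cam(n):
    c=calibration(n); f=240/np.tan(np.radians(c['vfov'])/2)
    K=np.array([[f,0,c['cx']],[0,f,c['cy']],[0,0,1]])
    Rm=R.from_rotvec(c['rvec']).as_matrix(); return K,Rm,np.array(c['tvec']),c
def ray(n,u,v):
    K,Rm,t,_=cam(n); d=Rm.T@np.linalg.inv(K)@np.array([u,v,1.]); return -Rm.T@t,d
def atz(n,u,v,z):
    o,d=ray(n,u,v); return o+d*(z-o[2])/d[2]
def tri(n1,p1,n2,p2):
    o1,d1=ray(n1,*p1);o2,d2=ray(n2,*p2)
    s=np.linalg.lstsq(np.c_[d1,-d2],o2-o1,rcond=None)[0]
    a=o1+d1*s[0];b=o2+d2*s[1]; return (a+b)/2,np.linalg.norm(a-b)
def proj(n,P):
    K,Rm,t,_=cam(n); q=K@(Rm@np.array(P)+t); return q[:2]/q[2]
E
python3 - <<'E'
from h import *
save('scene','s0.png');save('top','t0.png')
print(get_state());print(calibration('scene'),calibration('top'),calibration('wrist'))
E
```

```text
{'time': 0.1, 'joint_positions': array([-1.09689478,  0.32175055, -0.07007318,  1.45156338,  0.02264719,
        1.37083515, -0.05691248]), 'qd': array([-0.00018908,  0.00068061, -0.00051068, -0.00411979, -0.00088688,
        0.00021705,  0.00051192]), 'joint_torque': array([-2.23888342e-04, -4.92575061e+01, -4.05902881e-01, -3.13394344e+01,
       -6.41957740e-02,  3.96425498e-02,  7.93293657e-05]), 'position': array([0.28830011, 0.58202682, 0.23856451]), 'tool_rot': array([-7.15827898e-01, -3.05868474e+00,  2.75058221e-03]), 'ft_force': array([-0.60941494, -0.81249328,  0.6663212 ]), 'torque': array([ 0.04435528, -0.01366107, -0.0123577 ]), 'grip_force': 0.0, 'grip_width': 1.0038764004207132}
{'vfov': 43.968097706117774, 'cx': 315.56406881400784, 'cy': 246.7964207276975, 'rvec': array([ 2.27231214,  0.74898957, -0.28970005]), 'tvec': array([-0.48903484, -0.14588247,  1.54103553])} {'vfov': 52.290959627680856, 'cx': 318.79194502434484, 'cy': 239.24078393206298, 'rvec': array([ 2.17368849, -2.11827238,  0.13464312]), 'tvec': array([0.07143747, 0.55372454, 0.98400117])} {'vfov': 59.53101069144956, 'cx': 317.9103028561412, 'cy': 236.0863192427666, 'hand_eye': array([[ 7.22376496e-04, -9.68521382e-01, -2.48929329e-01,
         6.63676797e-02],
       [ 9.99999717e-01,  6.47549101e-04,  3.82482619e-04,
        -2.66182533e-04],
       [-2.09248631e-04, -2.48929535e-01,  9.68521576e-01,
        -1.45626969e-01],
       [ 0.00000000e+00,  0.00000000e+00,  0.00000000e+00,
         1.00000000e+00]])}
```

View pics/s0.png

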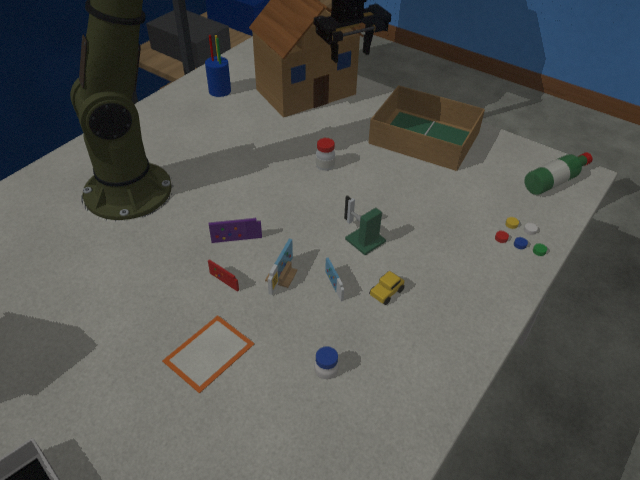

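View pics/t0.png

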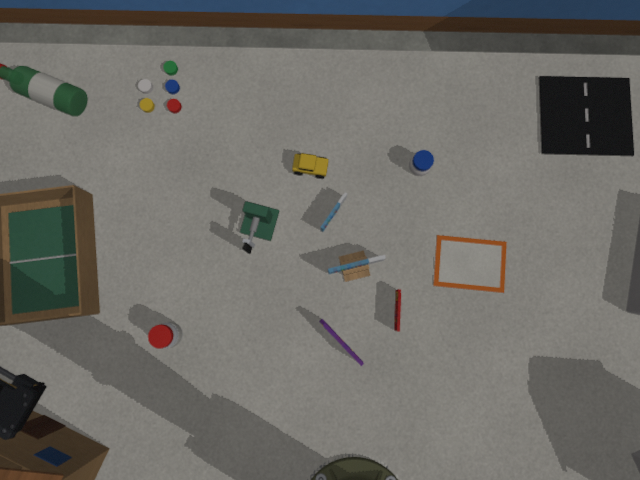

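Overview: the slide in the stand is at scene (280,268) / top (356,264), frosted end right in the top view; wiper at scene (362,228) / top (258,220); card at scene (209,353) / top (470,264). Enlarging next.

```bash
python3 - <<'E'
from h import *
s=cv2.imread('pics/s0.png');t=cv2.imread('pics/t0.png')
def crop(im,u,v,w,h,k=5):
    c=cv2.resize(im[v:v+h,u:u+w],None,fx=k,fy=k,interpolation=cv2.INTER_CUBIC)
    for i in range(0,w,10): cv2.putText(c,str(u+i),(i*k,8),0,.3,(0,0,255)); cv2.line(c,(i*k,9),(i*k,14),(0,0,255))
    for i in range(10,h,10): cv2.putText(c,str(v+i),(0,i*k+3),0,.3,(0,0,255)); cv2.line(c,(19,i*k),(24,i*k),(0,0,255))
    return c
A=np.hstack([crop(s,255,235,80,60),crop(s,330,190,80,60)])
B=np.hstack([crop(t,322,240,80,60),crop(t,222,190,80,60)])
cv2.imwrite('pics/c1.png',np.vstack([A,B]))
for n,P in dict(car=[(311,163)],pot=[(423,160)],jar=[(160,336)]).items(): print(n,atz('top',*P[0],.05))
print('card',[atz('top',*p,.002).round(4) for p in [(437,237),(506,242),(503,291),(434,286)]])
print('cardS',[atz('scene',*p,.002).round(4) for p in [(217,318),(254,344),(200,390),(164,359)]])
E
```

```text
car [0.71202758 0.10629666 0.05      ]
pot [ 0.7241676  -0.12963378  0.05      ]
jar [0.34508868 0.40052379 0.05      ]
card [array([ 0.5679, -0.1691,  0.002 ]), array([ 0.5608, -0.3175,  0.002 ]), array([ 0.4554, -0.3084,  0.002 ]), array([ 0.4622, -0.1621,  0.002 ])]
cardS [array([ 0.4697, -0.1656,  0.002 ]), array([ 0.5752, -0.1694,  0.002 ]), array([ 0.561 , -0.3115,  0.002 ]), array([ 0.4548, -0.3036,  0.002 ])]
```

View pics/c1.png

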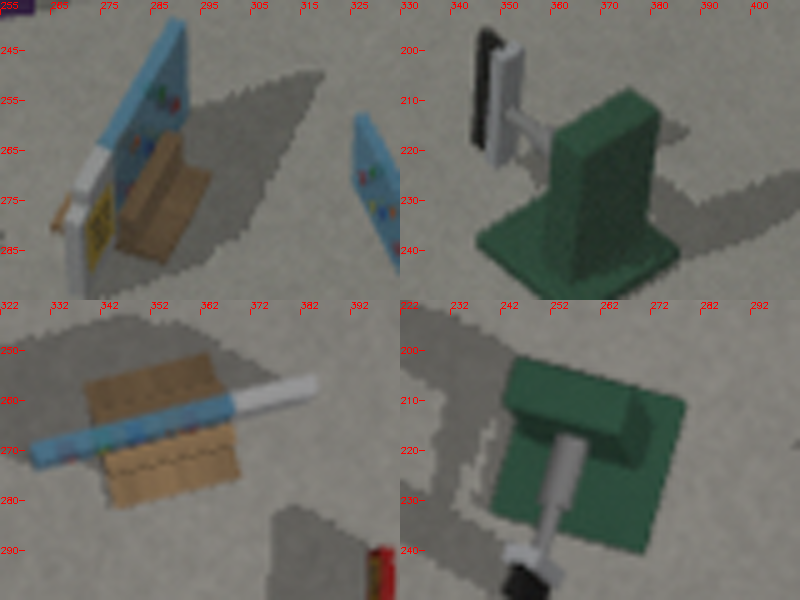

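The label face and notch are confirmed on the slide standing in the stand (scene crop: label at ~(275,278)). The blade in the top crop runs off the bottom near (247,248).

```bash
python3 - <<'E'
from h import *
t=cv2.imread('pics/t0.png')
k=10;u0,v0=232,225
cv2.imwrite('pics/c2.png',cv2.resize(t[v0:v0+35,u0:u0+40],None,fx=k,fy=k,interpolation=cv2.INTER_CUBIC))
print('free top',tri('top',(328.4,271),'scene',(291,239)))
print('boundary',tri('top',(368.4,260.4),'scene',(276.6,265.4)))
for p in [(328.4,271),(368.4,260.4)]: print(atz('top',*p,.064))
print('frost end',atz('top',385.6,257,.054),atz('top',385.6,257,.064))
print('base',[atz('top',*p,.01).round(4) for p in [(279.2,210),(271,240.6),(240,232.6),(248.2,202)]])
print('baseS',[atz('scene',*p,.01).round(4) for p in [(345.6,237.6),(386,240.5)]])
E
```

```text
free top (array([0.48593046, 0.06587101, 0.06161741]), np.float64(0.004815053979261678))
boundary (array([ 0.50955567, -0.01489061,  0.0602571 ]), np.float64(0.0045801878807819356))
[0.48395849 0.06429147 0.064     ]
[ 0.50749126 -0.01607817  0.064     ]
frost end [ 0.51631963 -0.05202214  0.054     ] [ 0.51528737 -0.05076591  0.064     ]
base [array([0.6173, 0.1735, 0.01  ]), array([0.55  , 0.1887, 0.01  ]), array([0.5657, 0.2562, 0.01  ]), array([0.6333, 0.2416, 0.01  ])]
baseS [array([0.5565, 0.1889, 0.01  ]), array([0.6387, 0.2384, 0.01  ])]
```

View pics/c2.png

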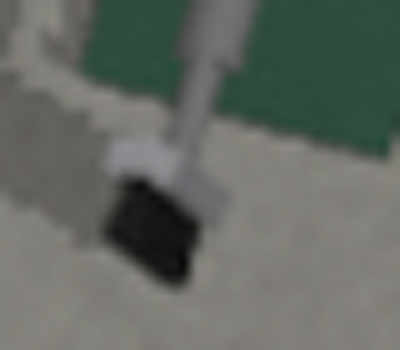

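```bash
cat >> h.py <<'E'
def frame(nyaw,tilt=0):
    "tool rot for label normal yaw (rad), leaned by tilt so label faces up"
    n=np.array([np.cos(nyaw),np.sin(nyaw),0]);z=np.array([0,0,1.])
    y=n*np.cos(tilt)+z*np.sin(tilt); tz=-(z*np.cos(tilt)-n*np.sin(tilt))
    return np.c_[np.cross(y,tz),y,tz]
def go(P,Rt):
    s=get_state(); R0=R.from_rotvec(s['tool_rot']).as_matrix()
    print('xyz',(1000*R0.T@(np.array(P)-s['position'])).round(1),'dr',R.from_matrix(R0.T@Rt).as_rotvec().round(3),'t',s['time'])
E
python3 - <<'E'
from h import *
for z in (.022,.092): print(proj('top',(.518,.231,z)),proj('scene',(.518,.231,z)))
go((.513,-.032,.20),frame(np.radians(16.3)))
E
```

```text
[249.83899975 254.31528418] [342.48795082 217.59219485]
[244.57653993 250.59455998] [343.75522086 195.81201183]
xyz [-473.8 -450.5   39.4] dr [-0.002  0.001  0.827] t 0.1
```

Request:
{"name": "send_rows", "arguments": {"xyz": [[-25,-24,2],[-55,-52,5],[-85,-81,7],[-115,-109,10],[-145,-138,12],[-175,-166,15],[-205,-195,17],[-235,-223,20],[-265,-252,22],[-295,-280,24]], "dr": [[0,0,0.06],[0,0,0.13],[0,0,0.2],[0,0,0.27],[0,0,0.34],[0,0,0.41],[0,0,0.48],[0,0,0.55],[0,0,0.62],[0,0,0.69]], "jaw": 50}}

```text
time: 0.93
position: [0.4285, 0.1985, 0.2152]
tool_rot: [-1.712, -2.633, 0.0]
ft_force: [-0.2, -0.0, 0.1]
grip_width: 0.58
grip_force: 0.0
```

```bash
python3 - <<'E'
from h import *
go((.513,-.032,.20),frame(np.radians(16.3)))
E
```

```text
xyz [-244.9  -16.3   15.2] dr [-0.    -0.     0.133] t 0.9333
```

Request:
{"name": "send_rows", "arguments": {"xyz": [[-35,-2,2],[-70,-5,4],[-105,-7,7],[-140,-9,9],[-175,-12,11],[-205,-14,13],[-228,-15,15],[-240,-16,15],[-240,-16,15],[-240,-16,15]], "dr": [[0,0,0.03],[0,0,0.06],[0,0,0.09],[0,0,0.13],[0,0,0.13],[0,0,0.13],[0,0,0.13],[0,0,0.13],[0,0,0.13],[0,0,0.13]]}}

```text
time: 1.77
position: [0.5117, -0.025, 0.2002]
tool_rot: [-1.877, -2.518, 0.0]
ft_force: [-0.4, 0.5, 0.3]
grip_width: 0.57
grip_force: 0.0
```

```bash
python3 - <<'E'
from h import *
s=get_state();print(s['position'],s['tool_rot'],s['joint_positions'])
im=save('wrist','w1.png')
c=calibration('wrist');f=240/np.tan(np.radians(c['vfov'])/2);H=c['hand_eye']
T=np.eye(4);T[:3,:3]=R.from_rotvec(s['tool_rot']).as_matrix();T[:3,3]=s['position'];np.save('w1T.npy',T@H)
def wp(P):
    q=np.linalg.inv(T@H)@np.r_[P,1];return (q[:2]/q[2]*f+[c['cx'],c['cy']]).round(1)
ux=np.array([.28,-.96,0]);C=np.array([.5015,.0073,0])
for sx in (-60,24,60): print(sx,wp(C+ux*sx/1000+[0,0,.064]))
E
```

```text
[ 0.51174932 -0.02496195  0.20019331] [-1.87706662e+00 -2.51808070e+00  4.63199070e-04] [-0.49119802  0.04652258  0.50586002  1.85788085 -0.0240856   1.24397885
  0.31160635]
-60 [316.4  84.1]
24 [315.7 214.1]
60 [315.4 264.2]
```

View pics/w1.png

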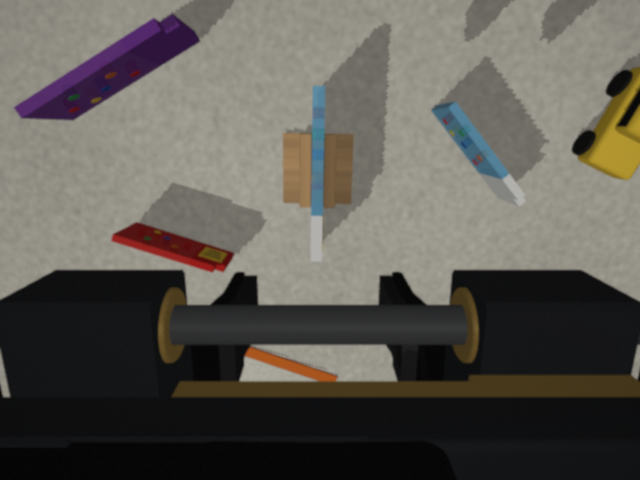

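Wrist view: slide top edge runs (319,86) → boundary (317,216) → end (316,261), within 2 px of my prediction, so position and height are confirmed.

```bash
python3 - <<'E'
from h import *
go((.5145,-.0349,.036),frame(np.radians(15.7)))
E
```

```text
xyz [-11.5  -0.3 164.2] dr [-0.001 -0.001  0.018] t 1.8167
```

Request:
{"name": "send_rows", "arguments": {"xyz": [[-6,0,10],[-11.5,0,35],[-11.5,0,60],[-11.5,0,85],[-11.5,0,110],[-11.5,0,130],[-11.5,0,145],[-11.5,0,157],[-11.5,0,164],[-11.5,0,164]], "dr": [[0,0,0.018],[0,0,0.018],[0,0,0.018],[0,0,0.018],[0,0,0.018],[0,0,0.018],[0,0,0.018],[0,0,0.018],[0,0,0.018],[0,0,0.018]], "jaw": 40}}

```text
time: 2.65
position: [0.5142, -0.0354, 0.035]
tool_rot: [-1.896, -2.502, 0.003]
ft_force: [-0.1, 0.1, 0.0]
grip_width: 0.461
grip_force: 0.0
```

```bash
python3 - <<'E'
from h import *
go((.5145,-.0349,.036),frame(np.radians(15.7)))
s=get_state();print(s['position'],s['ft_force'])
E
```

```text
xyz [ 0.4  0.4 -1. ] dr [-0.003 -0.001 -0.   ] t 2.65
[ 0.51417185 -0.0353585   0.03499057] [-0.14134775  0.14782173  0.01519279]
```

Request:
{"name": "send_rows", "arguments": {"xyz": [[0,0,0],[0,0,0],[0,0,0],[0,0,0],[0,0,0],[0,0,0],[0,0,0],[0,0,0],[0,0,0],[0,0,0]], "dr": [[0,0,0],[0,0,0],[0,0,0],[0,0,0],[0,0,0],[0,0,0],[0,0,0],[0,0,0],[0,0,0],[0,0,0]], "jaw": 0, "grip_force": 40}}

```text
time: 3.48
position: [0.5147, -0.0362, 0.0369]
tool_rot: [-1.898, -2.502, 0.001]
ft_force: [-3.9, -1.5, 6.0]
grip_width: 0.088
grip_force: 40.0
```

Request:
{"name": "send_rows", "arguments": {"xyz": [[0,0,-4],[0,0,-10],[0,0,-18],[0,0,-26],[0,0,-36],[0,0,-48],[0,0,-62],[0,0,-78],[0,0,-94],[0,0,-100]], "dr": [[0,0,0],[0,0,0],[0,0,0],[0,0,0],[0,0,0],[0,0,0],[0,0,0],[0,0,0],[0,0,0],[0,0,0]]}}

```text
time: 4.32
position: [0.5173, -0.036, 0.14]
tool_rot: [1.896, 2.5, 0.006]
ft_force: [0.5, 0.4, -1.2]
grip_width: 0.092
grip_force: 40.0
```

```bash
python3 - <<'E'
from h import *
s=get_state();print(s['position'],s['ft_force'],s['joint_positions'])
save('wrist','w2.png')
# standoff: blade edge E, wiper axes
yw=np.radians(-12.5);wx=np.array([np.cos(yw),np.sin(yw),0]);wy=np.array([-wx[1],wx[0],0])
E=np.array([.520,.2305,0])
P=E-wx*.060-wy*(.043-.016)+[0,0,.135]
go(P,frame(yw))
E
```

```text
[ 0.51728999 -0.03597751  0.14004404] [ 0.5411771   0.393126   -1.16728099] [-0.47067223  0.11590164  0.52361085  1.92082897 -0.06570882  1.11581591
  0.35142287]
xyz [260.4   8.5   5. ] dr [ 0.006 -0.001  0.491] t 4.3667
```

View pics/w2.png

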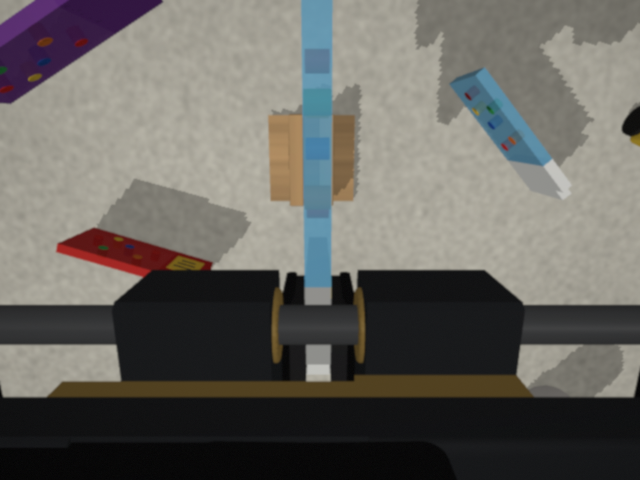

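Slide firmly held; it runs straight up the image at u≈317, boundary at (317,288).

Request:
{"name": "send_rows", "arguments": {"xyz": [[15,1,0],[40,2,0],[72,3,0],[105,4,0],[138,5,0],[171,6,0],[204,7,0],[235,8,0],[254,8,2],[260,8,2]], "dr": [[0,0,0.03],[0,0,0.09],[0,0,0.15],[0,0,0.21],[0,0,0.27],[0,0,0.33],[0,0,0.39],[0,0,0.45],[0,0,0.49],[0,0,0.49]]}}

```text
time: 5.2
position: [0.451, 0.2205, 0.1339]
tool_rot: [-2.443, -1.973, 0.001]
ft_force: [-0.0, 0.4, -0.9]
grip_width: 0.085
grip_force: 40.0
```

```bash
python3 - <<'E'
from h import *
s=get_state();print(s['position'],s['tool_rot'],s['joint_positions'])
w=save('wrist','w3.png');a=save('scene','s3.png');b=save('top','t3.png')
c=calibration('wrist');f=240/np.tan(np.radians(c['vfov'])/2);H=c['hand_eye']
T=np.eye(4);T[:3,:3]=R.from_rotvec(s['tool_rot']).as_matrix();T[:3,3]=s['position'];np.save('w3T.npy',T@H)
def wp(P):
    q=np.linalg.inv(T@H)@np.r_[P,1];return (q[:2]/q[2]*f+[c['cx'],c['cy']]).round(1)
for z in (.022,.092): print(wp([.52,.2305,z]),proj('scene',[.52,.2305,z]),proj('top',[.52,.2305,z]))
q=np.linalg.inv(H)@np.array([.019,0,-.027,1]);print('bound pred',q[:2]/q[2]*f+[c['cx'],c['cy']])
W=cv2.resize(w,(640,480)); 
A=cv2.resize(a[180:260,300:400],(400,320),interpolation=2);B=cv2.resize(b[200:280,215:315],(400,320),interpolation=2)
M=np.zeros((600,800,3),np.uint8);M[:280]=cv2.resize(w[0:280],(800,280)) if 0 else M[:280];M[:280,:640]=w[:280];M[280:,:400]=A;M[280:,400:]=B
cv2.imwrite('pics/m3.png',M[:,:,::-1])
E
```

```text
[0.45104541 0.22052571 0.13394939] [-2.44313907e+00 -1.97276767e+00  5.78929177e-04] [-0.79826765  0.08686621  0.30637835  1.95332332 -0.0307472   1.10624268
 -0.69141301]
[421.4 199.9] [343.05029495 218.0430916 ] [250.11757118 253.38191683]
[457.7 225.1] [344.3388554  196.26211109] [244.87655051 249.59520395]
bound pred [313.61277891 292.72061346]
```

View pics/m3.png

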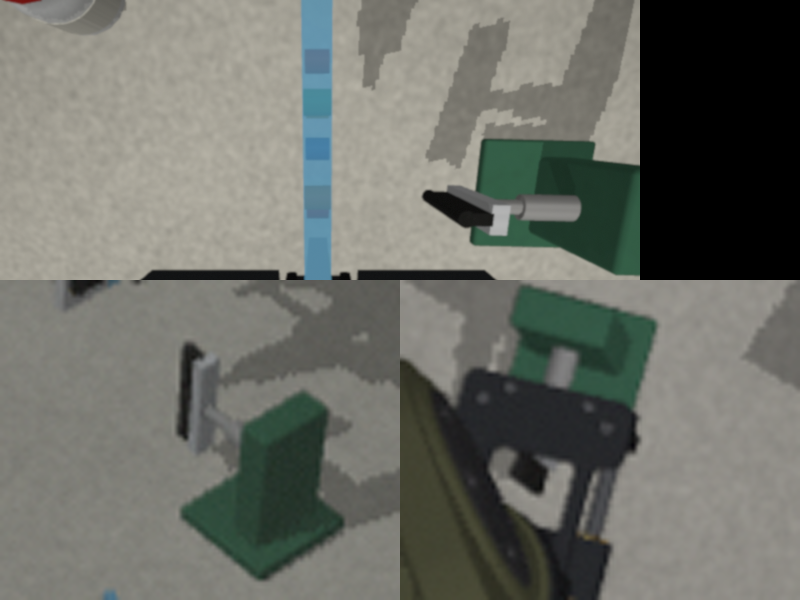

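Wrist view: blade front edge runs from (424,196) at its foot to ~(466,223) at its top, about 2 mm further along +wx and +wy than predicted; axes aligned.

```bash
cat >> h.py <<'E'
yw=np.radians(-12.5);wx=np.array([np.cos(yw),np.sin(yw),0]);wy=np.array([-wx[1],wx[0],0])
E0=np.array([.5223,.2319,0])
def wpose(side,push,sx,z=.062):
    "side 1 label, 2 other; push mm, contact at slide x sx mm; grip at sx=43"
    s=1 if side==1 else -1
    return E0+wx*(push-4)/1000-s*wy*(43-sx)/1000+[0,0,z], frame(yw if side==1 else yw+np.pi)
def meas(side):
    s=get_state();d=(s['position']-E0);g=1 if side==1 else -1
    Rm=R.from_rotvec(s['tool_rot']).as_matrix()
    print('push',1000*d@wx+4,'sx',43+g*1000*d@wy,'z',s['position'][2],'F wx,wy',s['ft_force']@wx,s['ft_force']@wy,s['ft_force'][2],'yawerr',np.arctan2(Rm[1,1],Rm[0,1])-yw,'q',s['joint_positions'].round(2),'grip',s['grip_width']*87)
E
python3 - <<'E'
from h import *
go(*wpose(1,-10,18)); meas(1); go(*wpose(1,6.5,18)); go(*wpose(1,6.5,-68))
E
```

```text
xyz [ 5.8 50.1 72.3] dr [0.    0.001 0.002] t 5.35
push -60.090556241037675 sx 12.20300945821484 z 0.13428985239211716 F wx,wy 0.5626693904746811 -0.6170179006001435 -0.8864539064767305 yawerr 0.0022914172285971035 q [-0.79  0.09  0.31  1.95 -0.03  1.11 -0.69] grip 8.083945182605488
xyz [ 5.7 66.6 72.3] dr [0.    0.001 0.002] t 5.35
xyz [-80.3  66.4  72.4] dr [0.    0.001 0.002] t 5.35
```

Request:
{"name": "send_rows", "arguments": {"xyz": [[2,0,12],[5,0,32],[6,0,52],[6,4,66],[6,14,72],[6,26,72],[6,36,72],[6,44,72],[6,50,72],[6,50,72]], "dr": [[0,0,0],[0,0,0],[0,0,0],[0,0,0],[0,0,0],[0,0,0],[0,0,0],[0,0,0],[0,0,0],[0,0,0]]}}

```text
time: 6.18
position: [0.5055, 0.2111, 0.0636]
tool_rot: [2.45, 1.965, 0.004]
ft_force: [0.4, 0.2, -0.9]
grip_width: 0.089
grip_force: 40.0
```

```bash
python3 - <<'E'
from h import *
meas(1)
s=get_state();w=save('wrist','w4.png');a=save('scene','s4.png')
c=calibration('wrist');f=240/np.tan(np.radians(c['vfov'])/2);H=c['hand_eye']
T=np.eye(4);T[:3,:3]=R.from_rotvec(s['tool_rot']).as_matrix();T[:3,3]=s['position']
def wp(P):
    q=np.linalg.inv(T@H)@np.r_[P,1];return (q[:2]/q[2]*f+[c['cx'],c['cy']]).round(1)
for z in (.022,.092): print(wp(E0+[0,0,z]))
M=np.zeros((600,800,3),np.uint8);M[:]=cv2.resize(w[130:330,260:527],(800,600),interpolation=2)
M[:240,500:]=cv2.resize(a[180:260,300:400],(300,240),interpolation=2)
cv2.imwrite('pics/m4.png',M[:,:,::-1])
E
```

```text
push -7.854799654930003 sx 19.033888927698417 z 0.06357476495846183 F wx,wy 0.3170606333116788 0.29527339619351345 -0.8804687915169338 yawerr -0.0007584755367222029 q [-0.73  0.27  0.33  1.91 -0.1   0.98 -0.58] grip 7.720709417320578
[340.7 225.8]
[353.7 278.7]
```

View pics/m4.png

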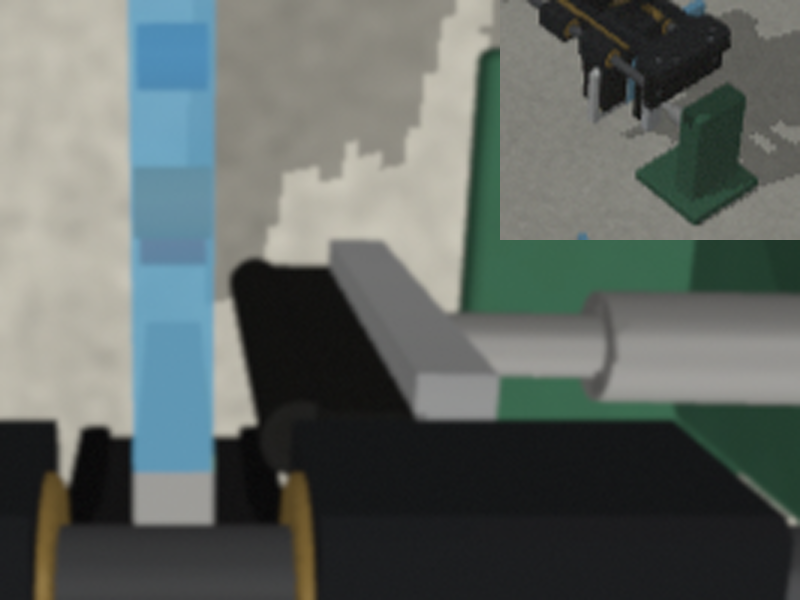

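Close-up: slide face at (331.7) and blade edge at (347.3) px at the same height: a true gap of ~4.6 mm (nominal 7.9), blade centre at slide x ≈ 20.8. Correcting by that.

Request:
{"name": "send_rows", "arguments": {"xyz": [[-2,0,1],[-3,1,2],[-3,3,2],[-3,5,2],[-3,6.5,2],[-3,8,2],[-3,9.5,2],[-3,11,2],[-3,11,2],[-3,11,2]], "dr": [[0,0,0],[0,0,0],[0,0,0],[0,0,0],[0,0,0],[0,0,0],[0,0,0],[0,0,0],[0,0,0],[0,0,0]]}}

```text
time: 7.12
position: [0.5131, 0.2065, 0.0605]
tool_rot: [-2.449, -1.968, 0.0]
ft_force: [-0.9, -0.1, 0.1]
grip_width: 0.09
grip_force: 40.0
```

```bash
python3 - <<'E'
from h import *
meas(1)
w=save('wrist','w5.png')
c=calibration('wrist')
cv2.imwrite('pics/m5.png',cv2.resize(w[130:330,260:527],(800,600),interpolation=2)[:,:,::-1])
E
```

```text
push 0.4715293354033312 sx 16.198207044914096 z 0.060511919378927685 F wx,wy -0.894201499855345 -0.24992002070321545 0.0969045014837785 yawerr 0.0012635175879976979 q [-0.72  0.28  0.33  1.9  -0.11  0.98 -0.56] grip 7.860755927858097
```

View pics/m5.png

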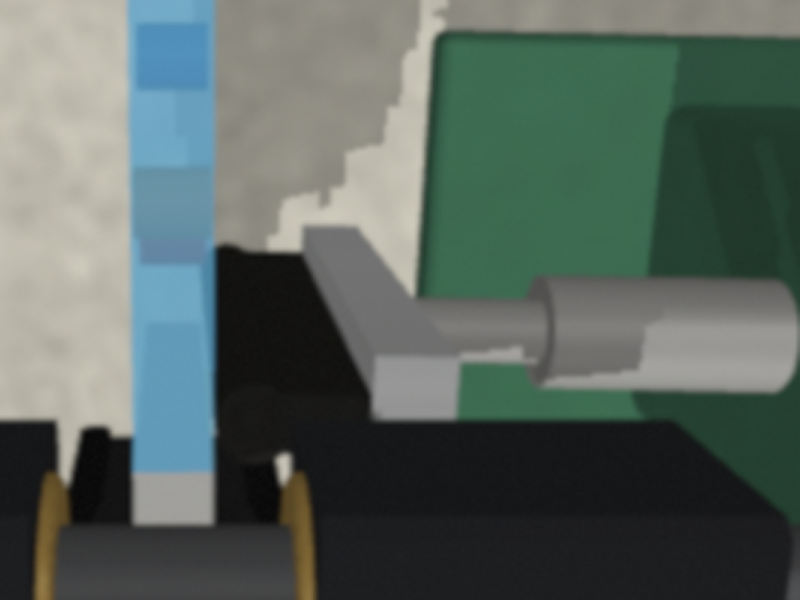

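Blade pushed ~4 mm (holder corner moved from 415 to 372 px), contact beside the frosted boundary. Push a bit more and draw.

Request:
{"name": "send_rows", "arguments": {"xyz": [[0,1.5,0],[0,2.7,0],[-4,2.7,0],[-9,2.7,0],[-14,2.7,0],[-19,2.7,0],[-24,2.7,0],[-29,2.7,0],[-34,2.7,0],[-38,2.7,0]], "dr": [[0,0,0],[0,0,0],[0,0,0],[0,0,0],[0,0,0],[0,0,0],[0,0,0],[0,0,0],[0,0,0],[0,0,0]]}}

```text
time: 8.0
position: [0.5075, 0.168, 0.0606]
tool_rot: [2.449, 1.967, 0.0]
ft_force: [-2.5, 0.9, -1.3]
grip_width: 0.089
grip_force: 40.0
```

```bash
python3 - <<'E'
from h import *
meas(1)
w=save('wrist','w6.png')
cv2.imwrite('pics/m6.png',np.hstack([w[40:280,260:560],save('scene','s6.png')[150:390:,270:420]])[:,:,::-1])
E
```

```text
push 3.4055434622960563 sx -22.627305889787237 z 0.060607823652816084 F wx,wy -2.670925371149397 0.34507130399055025 -1.2878046826908818 yawerr 0.0008365978189122936 q [-0.68  0.25  0.35  1.95 -0.1   0.97 -0.5 ] grip 7.744111896946885
```

```bash
python3 - <<'E'
from h import *
g=[np.load(f'pics/w{i}.png.npy') for i in (4,5,6)]
t=g[1][204:268,362:415]
for i,n in enumerate(g):
    r=cv2.matchTemplate(n[:,330:560],t,cv2.TM_CCOEFF_NORMED);_,m,_,l=cv2.minMaxLoc(r);print(m,l[0]+330,l[1])
# project rigid holder front-top corner for both: find expected shift
c=calibration('wrist');f=240/np.tan(np.radians(c['vfov'])/2);Hi=np.linalg.inv(c['hand_eye'])
def p(P):
    q=Hi@np.r_[P,1];return q[:2]/q[2]*f+[c['cx'],c['cy']]
for P in ([.022,.02,-.03],[.061,.02,-.03],[.061,.017,-.03]): print(p(P))
print([get_state()['ft_force']@wx for _ in range(2)])
E
```

```text
0.8922128081321716 375 207
1.0 362 204
0.6683121919631958 363 80
[381.59728032 287.10255345]
[387.14495299 151.83271657]
[376.05563283 151.82452964]
[np.float64(-1.513179563983082), np.float64(-1.513179563983082)]
```

Request:
{"name": "send_rows", "arguments": {"xyz": [[-5,0.2,0],[-10,0.4,0],[-15,0.5,0],[-20,0.5,0],[-25,0.5,0],[-30,0.5,0],[-35,0.5,0],[-39,0.5,0],[-43,0.5,0],[-48,0.5,0]], "dr": [[0,0,0],[0,0,0],[0,0,0],[0,0,0],[0,0,0],[0,0,0],[0,0,0],[0,0,0],[0,0,0],[0,0,0]]}}

```text
time: 8.93
position: [0.4983, 0.1211, 0.0607]
tool_rot: [2.449, 1.967, 0.001]
ft_force: [0.5, 0.2, -1.3]
grip_width: 0.084
grip_force: 40.0
```

```bash
python3 - <<'E'
from h import *
meas(1);save('wrist','w7.png')
E
```

```text
push 4.520521206534813 sx -70.36899943231268 z 0.060740140336187576 F wx,wy 0.4052667136223388 0.3441324901955433 -1.3409819056959673 yawerr 0.0007213393451300232 q [-0.64  0.2   0.38  2.   -0.09  0.95 -0.43] grip 7.298381358843089
```

Request:
{"name": "send_rows", "arguments": {"xyz": [[-2,-12,0],[-2,-28,-3],[-2,-44,-15],[-2,-60,-32],[-2,-70,-52],[0,-70,-72],[5,-70,-86],[12,-70,-90],[20,-70,-90],[30,-70,-90]], "dr": [[0,0,0],[0,0,0],[0,0,0],[0,0,0],[0,0,-0.08],[0,0,-0.19],[0,0,-0.3],[0,0,-0.42],[0,0,-0.54],[0,0,-0.66]]}}

```text
time: 9.82
position: [0.4368, 0.1659, 0.1515]
tool_rot: [1.672, 2.658, 0.003]
ft_force: [0.0, 0.7, -1.4]
grip_width: 0.087
grip_force: 40.0
```

```bash
python3 - <<'E'
from h import *
meas(2);P,Rt=wpose(2,-60,18,.15);go(P,frame(yw+np.pi-1.2));go(P,Rt)
E
```

```text
push -65.17083187067684 sx 125.90396666418714 z 0.1515204688013883 F wx,wy -0.10865792005634252 0.7105443086232288 -1.400658985081735 yawerr 0.6657005071948694 q [-0.74 -0.01  0.32  2.01  0.    1.14  0.03] grip 7.584598379265235
xyz [81.7 70.7  1.7] dr [ 0.002  0.002 -1.276] t 9.8167
xyz [81.7 70.7  1.7] dr [ 1.000e-03  3.000e-03 -2.476e+00] t 9.8167
```

Request:
{"name": "send_rows", "arguments": {"xyz": [[8,7,0],[16,14,0],[24,21,1],[32,28,1],[40,35,1],[49,42,1],[58,50,1],[66,57,1],[74,64,1],[81,70,1]], "dr": [[0,0,-0.124],[0,0,-0.248],[0,0,-0.372],[0,0,-0.496],[0,0,-0.62],[0,0,-0.744],[0,0,-0.868],[0,0,-0.992],[0,0,-1.116],[0,0,-1.24]]}}

```text
time: 10.65
position: [0.4651, 0.2698, 0.1497]
tool_rot: [-0.185, 3.135, 0.0]
ft_force: [-0.8, -0.1, 0.2]
grip_width: 0.081
grip_force: 40.0
```

Request:
{"name": "send_rows", "arguments": {"xyz": [[0,0,0],[0,0,0],[0,0,0],[0,0,0],[0,0,0],[0,0,0],[0,0,0],[0,0,0],[0,0,0],[0,0,0]], "dr": [[0,0,-0.124],[0,0,-0.248],[0,0,-0.372],[0,0,-0.496],[0,0,-0.62],[0,0,-0.744],[0,0,-0.868],[0,0,-0.992],[0,0,-1.116],[0,0,-1.236]]}}

```text
time: 11.48
position: [0.465, 0.269, 0.1497]
tool_rot: [-1.967, 2.449, -0.001]
ft_force: [1.0, -0.8, 0.3]
grip_width: 0.085
grip_force: 40.0
```

```bash
python3 - <<'E'
from h import *
meas(2);P,Rt=wpose(2,-14,15,.0605);go(P,Rt)
E
```

```text
push -59.979363181046246 sx 19.178948940769132 z 0.14968815601297597 F wx,wy 1.1391555235246098 -0.5757855626967471 0.3196086565098075 yawerr 3.14244868346627 q [-0.7   0.14  0.14  1.85 -0.02  1.15  2.37] grip 7.351712209200832
xyz [ -4.1 -45.9  89.2] dr [-0.001  0.     0.001] t 11.4833
```

Request:
{"name": "send_rows", "arguments": {"xyz": [[0,0,15],[-1,0,35],[-2,0,55],[-3,-4,72],[-3,-14,84],[-3,-26,89],[-3,-36,89],[-3,-43,89],[-3,-46,89],[-3,-46,89]], "dr": [[0,0,0],[0,0,0],[0,0,0],[0,0,0],[0,0,0],[0,0,0],[0,0,0],[0,0,0],[0,0,0],[0,0,0]]}}

```text
time: 12.32
position: [0.5117, 0.2618, 0.0617]
tool_rot: [-1.958, 2.454, -0.001]
ft_force: [-0.6, -0.9, -0.9]
grip_width: 0.088
grip_force: 40.0
```

```bash
python3 - <<'E'
from h import *
w=save('wrist','w8.png');meas(2)
cv2.imwrite('pics/m8.png',cv2.resize(w[130:330,120:387],(800,600),interpolation=2)[:,:,::-1])
E
```

```text
push -13.785251062788035 sx 15.960322265866687 z 0.06144469200326227 F wx,wy 0.19876033022616557 0.35929906580683496 -0.7825457228142093 yawerr 3.136397006252444 q [-0.65  0.31  0.15  1.84 -0.06  0.99  2.44] grip 7.678715699367046
```

View pics/m8.png

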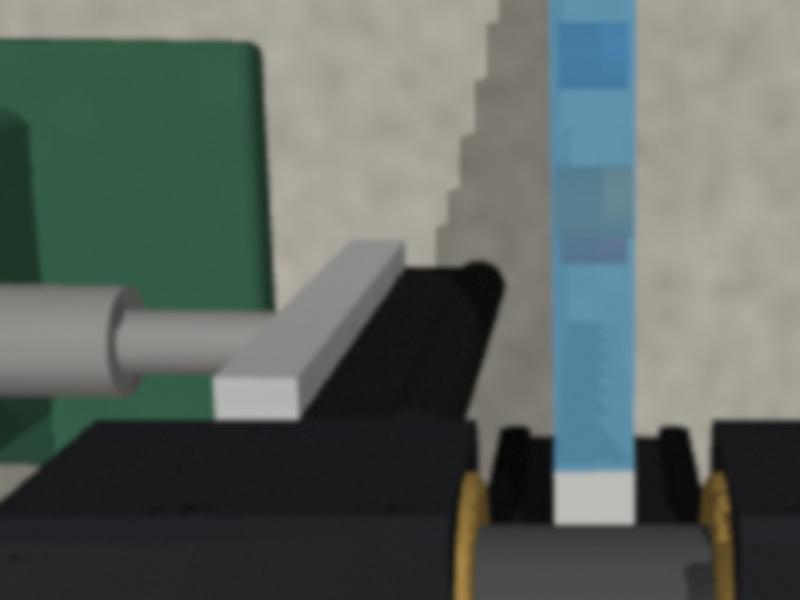

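Slide left face at (553,470), blade edge ~(455,438) in the crop: true gap ≈9.6 mm, contact at slide x≈20.8.

Request:
{"name": "send_rows", "arguments": {"xyz": [[-1,-1,0.5],[-2.5,-3,1],[-2.5,-5,1],[-2.5,-7,1],[-2.5,-9,1],[-2.5,-11,1],[-2.5,-13,1],[-2.5,-15,1],[-2.5,-16,1],[-2.5,-16,1]], "dr": [[0,0,0],[0,0,0],[0,0,0],[0,0,0],[0,0,0],[0,0,0],[0,0,0],[0,0,0],[0,0,0],[0,0,0]]}}

```text
time: 13.2
position: [0.526, 0.2609, 0.0595]
tool_rot: [1.96, -2.454, -0.0]
ft_force: [-0.9, -0.3, -0.1]
grip_width: 0.091
grip_force: 40.0
```

```bash
python3 - <<'E'
from h import *
w=save('wrist','w9.png');meas(2)
a=np.load('pics/w8.png.npy');t=a[205:268,188:222]
r=cv2.matchTemplate(w[:,120:330],t,cv2.TM_CCOEFF_NORMED);_,m,_,l=cv2.minMaxLoc(r);print(m,l[0]+120-188,l[1]-205)
E
```

```text
push 1.2685687536299302 sx 13.839439521752563 z 0.059494231592407736 F wx,wy -1.6237659439607846 0.1806822936450384 -0.39074449154806373 yawerr 3.1370595790417903 q [-0.64  0.34  0.16  1.81 -0.06  0.99  2.46] grip 7.974179899702845
0.9243078231811523 28 -5
```

Request:
{"name": "send_rows", "arguments": {"xyz": [[-2,-0.2,0],[-6,-0.3,0],[-10.5,-0.3,0],[-15,-0.5,0],[-19.5,-0.5,0],[-24,-0.5,0],[-28.5,-0.5,0],[-33,-0.5,0],[-37.5,-0.5,0],[-42,-0.5,0]], "dr": [[0,0,0],[0,0,0],[0,0,0],[0,0,0],[0,0,0],[0,0,0],[0,0,0],[0,0,0],[0,0,0],[0,0,0]]}}

```text
time: 14.08
position: [0.5359, 0.3023, 0.0596]
tool_rot: [-1.961, 2.454, 0.0]
ft_force: [-2.1, -1.7, -1.3]
grip_width: 0.088
grip_force: 40.0
```

```bash
python3 - <<'E'
from h import *
w=save('wrist','w10.png');meas(2)
a=np.load('pics/w9.png.npy');t=a[200:263,216:250]
r=cv2.matchTemplate(w[:,120:330],t,cv2.TM_CCOEFF_NORMED);_,m,_,l=cv2.minMaxLoc(r);print(m,l[0]+120-216,l[1]-200)
E
```

```text
push 1.8097533668557588 sx -29.907050094078812 z 0.05958946019227535 F wx,wy -2.027782792943657 0.6409648573230221 -1.1306311918813507 yawerr 3.138184452724879 q [-0.67  0.39  0.14  1.74 -0.06  1.01  2.41] grip 7.735666932143544
0.8576143383979797 -5 -141
```

Request:
{"name": "send_rows", "arguments": {"xyz": [[-4.5,0,0],[-9,0,0],[-13.5,0,0],[-18,0,0],[-22.5,0,0],[-27,0,0],[-31.5,0,0],[-36,0,0],[-41,0,0],[-47,0,0]], "dr": [[0,0,0],[0,0,0],[0,0,0],[0,0,0],[0,0,0],[0,0,0],[0,0,0],[0,0,0],[0,0,0],[0,0,0]]}}

```text
time: 14.97
position: [0.547, 0.3481, 0.0599]
tool_rot: [-1.96, 2.453, -0.001]
ft_force: [0.1, -0.5, -0.4]
grip_width: 0.09
grip_force: 40.0
```

```bash
python3 - <<'E'
from h import *
meas(2)
E
```

```text
push 2.98989693847043 sx -75.84786830643534 z 0.05987995263434771 F wx,wy 0.2189814297315658 -0.44823125664254826 -0.44915401682714867 yawerr 3.137238167003744 q [-0.71  0.45  0.13  1.65 -0.07  1.04  2.36] grip 7.7996401309104355
```

Request:
{"name": "send_rows", "arguments": {"xyz": [[0,8,0],[0,20,0],[0,30,-8],[0,34,-25],[0,34,-50],[0,34,-80],[0,34,-110],[10,34,-140],[30,34,-165],[55,34,-180]], "dr": [[0,0,0],[0,0,0],[0,0,0],[0,0,0],[0,0,0],[0,0,0],[0,0,0.1],[0,0,0.22],[0,0,0.34],[0,0,0.46]]}}

```text
time: 15.8
position: [0.5003, 0.3034, 0.2436]
tool_rot: [-1.344, 2.834, 0.003]
ft_force: [0.7, 0.1, -0.3]
grip_width: 0.087
grip_force: 40.0
```

```bash
cat >> h.py <<'E'
def fin(az,tilt,C=(.5135,-.238,.20)):
    F=frame(np.radians(az),np.radians(tilt));return np.array(C)-.046*F[:,0]-.002*F[:,2],F
E
python3 - <<'E'
from h import *
meas(2);P,F=fin(-25,0);print(P);s=get_state();R0=R.from_rotvec(s['tool_rot']).as_matrix();print((1000*R0.T@(P+[0,0,.04]-s['position'])).round(),s['position'])
y=R0[:,1];print(np.degrees(np.arctan2(y[1],y[0])))
E
```

```text
push -32.99399322122168 sx -22.00532604135222 z 0.2435771325725149 F wx,wy 0.6380475118520704 0.2591930887009311 -0.34815746910840534 yawerr 2.6748017839578266 q [-0.77  0.18  0.21  1.63 -0.04  1.34  1.9 ] grip 7.561846917256936
[ 0.49405956 -0.27969016  0.202     ]
[ 455. -364.   -1.] [0.50025264 0.30337141 0.24357713]
140.7548532548469
```

Request:
{"name": "send_rows", "arguments": {"xyz": [[20,-16,0],[40,-32,0],[60,-48,0],[80,-64,0],[100,-80,0],[120,-96,0],[140,-112,0],[160,-128,0],[180,-144,0],[200,-160,0]], "dr": [[0,0,0.124],[0,0,0.248],[0,0,0.372],[0,0,0.496],[0,0,0.62],[0,0,0.744],[0,0,0.868],[0,0,0.992],[0,0,1.116],[0,0,1.24]]}}

```text
time: 16.63
position: [0.4977, 0.0447, 0.24]
tool_rot: [0.558, 3.092, 0.002]
ft_force: [0.7, -0.2, -0.9]
grip_width: 0.091
grip_force: 40.0
```

```bash
python3 - <<'E'
from h import *
P,F=fin(-25,0);go(P+[0,0,.04],F)
E
```

```text
xyz [-110.  -305.2   -2.4] dr [ 1.00e-03 -1.00e-03  1.65e+00] t 16.6333
```

Request:
{"name": "send_rows", "arguments": {"xyz": [[-8,-23,0],[-16,-46,0],[-25,-69,0],[-33,-92,0],[-41,-115,0],[-50,-138,0],[-58,-160,0],[-66,-183,0],[-74,-206,0],[-83,-229,0]], "dr": [[0,0,0.124],[0,0,0.248],[0,0,0.372],[0,0,0.496],[0,0,0.62],[0,0,0.744],[0,0,0.868],[0,0,0.992],[0,0,1.116],[0,0,1.24]]}}

```text
time: 17.47
position: [0.497, -0.1983, 0.24]
tool_rot: [-2.25, -2.192, -0.003]
ft_force: [0.6, -0.1, -0.8]
grip_width: 0.089
grip_force: 40.0
```

```bash
python3 - <<'E'
from h import *
P,F=fin(-25,0);go(P+[0,0,.04],F);go(*fin(-25,30,(.5135,-.238,.24)));go(*fin(-25,55));go(*fin(-60,55));print(get_state()['joint_positions'].round(2))
E
```

```text
xyz [-81.4  -0.8  -2.2] dr [ 0.    -0.002  0.41 ] t 17.4667
xyz [-81.   -1.7  -1.9] dr [-0.516 -0.109  0.4  ] t 17.4667
xyz [-80.9  -2.3  38.7] dr [-0.946 -0.199  0.377] t 17.4667
xyz [-62.  -22.6  38.7] dr [-0.873 -0.491  0.938] t 17.4667
[-0.33  0.08  0.7   1.76 -0.05  1.33  0.36]
```

Request:
{"name": "send_rows", "arguments": {"xyz": [[-8,0,4],[-16,0,8],[-24,0,12],[-32,0,16],[-40,0,20],[-48,-1,24],[-56,-1,28],[-64,-2,32],[-73,-2,36],[-81,-2,39]], "dr": [[-0.095,-0.02,0.038],[-0.19,-0.04,0.075],[-0.284,-0.06,0.113],[-0.378,-0.08,0.151],[-0.473,-0.1,0.189],[-0.568,-0.12,0.226],[-0.662,-0.14,0.264],[-0.757,-0.16,0.302],[-0.851,-0.18,0.339],[-0.946,-0.199,0.377]]}}

```text
time: 18.3
position: [0.4956, -0.269, 0.2002]
tool_rot: [1.96, 1.36, 0.585]
ft_force: [0.7, 2.5, -0.7]
grip_width: 0.087
grip_force: 40.0
```

```bash
python3 - <<'E'
from h import *
go(*fin(-25,55));s=get_state();print(s['joint_positions'].round(2),s['qd'].round(2),s['position'])
E
```

```text
xyz [-10.5   1.1   0. ] dr [-0.128 -0.048  0.056] t 18.3
[ 0.41 -0.3   0.09  2.4  -0.32  0.23  0.43] [ 0.63  0.   -0.46  0.47 -2.23 -1.03  1.97] [ 0.49560944 -0.26897109  0.2002201 ]
```

Request:
{"name": "send_rows", "arguments": {"xyz": [[0,0,0],[0,0,0],[0,0,0],[0,0,0],[0,0,0],[0,0,0],[0,0,0],[0,0,0],[0,0,0],[0,0,0]], "dr": [[0,0,0],[0,0,0],[0,0,0],[0,0,0],[0,0,0],[0,0,0],[0,0,0],[0,0,0],[0,0,0],[0,0,0]]}}

```text
time: 19.13
position: [0.4986, -0.268, 0.2032]
tool_rot: [1.957, 1.364, 0.589]
ft_force: [-0.2, 0.7, 0.1]
grip_width: 0.086
grip_force: 40.0
```

```bash
cat >> h.py <<'E'
def final():
    s=get_state();Rm=R.from_rotvec(s['tool_rot']).as_matrix()
    print('tilt',np.degrees(np.arcsin(Rm[2,1])),'C',s['position']+.046*Rm[:,0]+.002*Rm[:,2],'q',s['joint_positions'].round(3),'qd',s['qd'].round(2),'slide x up',-Rm[2,0],s['ft_force'].round(1))
E
python3 - <<'E'
from h import *
final();go(*fin(-25,55));go(*fin(-60,55))
E
```

```text
tilt 47.68880624310613 C [ 0.51616328 -0.22543582  0.20123987] q [ 0.4   -0.301  0.098  2.393 -0.314  0.232  0.427] qd [ 0.01  0.    0.   -0.   -0.   -0.    0.  ] slide x up 0.0123658435816269 [-0.2  0.7  0.1]
xyz [-12.4  -2.8   0.1] dr [-0.127 -0.053  0.058] t 19.1333
xyz [ -1.2 -19.7 -18.7] dr [-0.118 -0.53   0.439] t 19.1333
```

Request:
{"name": "send_rows", "arguments": {"xyz": [[0,-2,-2],[0,-4,-4],[0,-7,-6],[-1,-10,-9],[-1,-13,-12],[-1,-16,-15],[-1,-18,-17],[-1,-20,-19],[-1,-20,-19],[-1,-20,-19]], "dr": [[-0.012,-0.06,0.05],[-0.024,-0.12,0.1],[-0.036,-0.18,0.15],[-0.05,-0.24,0.2],[-0.065,-0.3,0.25],[-0.08,-0.36,0.3],[-0.09,-0.42,0.35],[-0.1,-0.48,0.4],[-0.11,-0.53,0.44],[-0.11,-0.53,0.44]]}}

```text
time: 19.97
position: [0.4734, -0.2594, 0.1947]
tool_rot: [2.137, 0.92, 0.377]
ft_force: [-1.0, -0.0, -1.9]
grip_width: 0.092
grip_force: 40.0
```

```bash
python3 - <<'E'
from h import *
final();go(*fin(-60,55));go(*fin(-80,55))
E
```

```text
tilt 48.32945339304955 C [ 0.50647863 -0.22746782  0.19206801] q [ 0.354 -0.301 -0.176  2.42   0.982  0.491 -1.357] qd [-0.69 -0.   -0.04 -0.    1.21  1.1  -2.18] slide x up 0.027807108389757834 [-1.  -0.  -1.9]
xyz [-0.7  4.6 -4.5] dr [-0.111 -0.2    0.194] t 19.9667
xyz [  6.8  -4.6 -15.2] dr [-0.103 -0.475  0.409] t 19.9667
```

Request:
{"name": "send_rows", "arguments": {"xyz": [[0,0,0],[0,0,0],[0,0,0],[0,0,0],[0,0,0],[0,0,0],[0,0,0],[0,0,0],[0,0,0],[0,0,0]], "dr": [[0,0,0],[0,0,0],[0,0,0],[0,0,0],[0,0,0],[0,0,0],[0,0,0],[0,0,0],[0,0,0],[0,0,0]]}}

```text
time: 20.8
position: [0.4738, -0.2587, 0.1943]
tool_rot: [2.137, 0.926, 0.378]
ft_force: [0.5, -1.4, -0.7]
grip_width: 0.088
grip_force: 40.0
```

```bash
python3 - <<'E'
from h import *
final();go(*fin(-60,55));go(*fin(-85,55))
E
```

```text
tilt 48.22521993493986 C [ 0.50674032 -0.22661502  0.19169808] q [ 0.355 -0.301 -0.176  2.419  0.976  0.488 -1.348] qd [-0.  0. -0.  0.  0.  0.  0.] slide x up 0.028633641858200942 [ 0.5 -1.4 -0.7]
xyz [-1.5  5.  -4.6] dr [-0.113 -0.203  0.197] t 20.8
xyz [  8.7  -6.2 -17.6] dr [-0.102 -0.546  0.467] t 20.8
```

Request:
{"name": "send_rows", "arguments": {"xyz": [[1,-1,-2],[2,-1,-4],[3,-2,-6],[4,-3,-8],[5,-4,-10],[6,-5,-12],[7,-6,-15],[8.5,-6,-17.5],[8.5,-6,-17.5],[8.5,-6,-17.5]], "dr": [[-0.012,-0.065,0.055],[-0.025,-0.13,0.11],[-0.038,-0.2,0.17],[-0.05,-0.265,0.23],[-0.063,-0.335,0.29],[-0.076,-0.4,0.35],[-0.09,-0.47,0.41],[-0.102,-0.546,0.467],[-0.102,-0.546,0.467],[-0.102,-0.546,0.467]]}}

```text
time: 21.63
position: [0.4686, -0.2399, 0.2002]
tool_rot: [2.182, 0.1, 0.049]
ft_force: [0.1, 0.2, -0.7]
grip_width: 0.086
grip_force: 40.0
```

```bash
python3 - <<'E'
from h import *
final();go(*fin(-85,55));go(*fin(-105,55))
E
```

```text
tilt 54.854671956738656 C [ 0.5145306  -0.23738187  0.19895708] q [ 0.312  0.107 -0.491  2.13   1.064  1.3   -2.182] qd [ 0.01 -0.05  0.01  0.04  0.   -0.01  0.01] slide x up 0.0016319266344382508 [ 0.1  0.2 -0.7]
xyz [-1.1  1.  -0.2] dr [-0.003 -0.002  0.003] t 21.6333
xyz [  2.3  -8.  -13. ] dr [-0.002 -0.287  0.204] t 21.6333
```

Request:
{"name": "send_rows", "arguments": {"xyz": [[-1,1,0],[-1,1,0],[-1,1,0],[-1,1,0],[-1,1,0],[-1,1,0],[-1,1,0],[-1,1,0],[-1,1,0],[-1,1,0]], "dr": [[0,0,0],[0,0,0],[0,0,0],[0,0,0],[0,0,0],[0,0,0],[0,0,0],[0,0,0],[0,0,0],[0,0,0]]}}

```text
time: 22.47
position: [0.4667, -0.2412, 0.2021]
tool_rot: [2.18, 0.096, 0.049]
ft_force: [-0.6, 0.2, -1.1]
grip_width: 0.088
grip_force: 40.0
```

```bash
python3 - <<'E'
from h import *
final();w=save('wrist','w12.png')
for n in ('w2.png.npy','w12.png.npy'):
    i=np.load('pics/'+n).astype(int);print([tuple(i[r,317]) for r in (60,240,280,284,288,292,300)])
for n in('scene','top'):
    im=save(n,n+'f.png');s=get_state();Rm=R.from_rotvec(s['tool_rot']).as_matrix()
    p=proj(n,s['position']+.004*Rm[:,1]);h=cv2.cvtColor(im,cv2.COLOR_RGB2HSV)
    m=cv2.inRange(h,(18,110,80),(35,255,255));ys,xs=np.nonzero(m);k=np.hypot(xs-p[0],ys-p[1])<35
    print(n,p,k.sum(),xs[k].mean() if k.any() else 0,ys[k].mean() if k.any() else 0)
    if n=='scene' or 1:
        for N,q in dict(car=(.712,.106,.03),pot=(.724,-.13,.05),jar=(.345,.4,.075)).items():
            u=proj(n,q).astype(int); o=np.load('pics/'+('s0' if n=='scene' else 't0')+'.png.npy')
            sl=np.s_[u[1]-25:u[1]+25,u[0]-25:u[0]+25];print(N,np.abs(im[sl].astype(int)-o[sl]).mean())
E
```

```text
tilt 54.98221278284682 C [ 0.51262076 -0.23885997  0.20093248] q [ 0.314  0.101 -0.491  2.133  1.063  1.301 -2.181] qd [-0. -0.  0. -0.  0.  0.  0.] slide x up 0.0003095704056317386 [-0.6  0.2 -1.1]
[(np.int64(94), np.int64(124), np.int64(151)), (np.int64(86), np.int64(138), np.int64(164)), (np.int64(85), np.int64(136), np.int64(164)), (np.int64(84), np.int64(136), np.int64(163)), (np.int64(139), np.int64(143), np.int64(142)), (np.int64(144), np.int64(143), np.int64(139)), (np.int64(144), np.int64(143), np.int64(139))]
[(np.int64(88), np.int64(107), np.int64(127)), (np.int64(82), np.int64(122), np.int64(145)), (np.int64(81), np.int64(122), np.int64(145)), (np.int64(81), np.int64(122), np.int64(145)), (np.int64(154), np.int64(156), np.int64(155)), (np.int64(161), np.int64(161), np.int64(157)), (np.int64(161), np.int64(160), np.int64(156))]
scene [173.69586842 276.16696538] 91 176.6813186813187 282.6043956043956
car 11.7384
pot 11.209733333333334
jar 12.816133333333333
top [508.01060021 279.7128393 ] 46 492.32608695652175 282.80434782608694
car 18.982666666666667
pot 18.837066666666665
jar 15.495866666666666
```

```bash
python3 -c "
from bench import *
print(close_job())"
```

```text
the job is handed in; nothing more can be done
None
```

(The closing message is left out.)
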